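# Plug a battery pack into the floating socket of a sloping charging dock

## Robot

A 7-joint arm with a two-finger parallel gripper is mounted at the origin on a cart in front of the work surface, level with it; the furniture and walls round the work are solid. World frame = base frame: x ahead of the robot, y to its left, z up, the work surface at z = 0. Lengths are in m, angles in rad, forces in N, time in s.
With the tool pointing down it reaches from about 0.4 to 0.85 m from the base axis. Payload 10.4 kg.
Tool frame: the origin (TCP) lies between the finger pads; the fingertips stand manip.tip_extent ahead of it and the grasp point (between the pads) lies 6 mm ahead of it (manip.tip_extent is the distance from the TCP to the fingertips, in m); z points along the fingers, y is the line along which they close (so a half turn about z gives the same grasp; the last joint's range is limited). The gripper opens to 85 mm and grips with 20 to 120 N. Pads are 22 mm wide; open, the fingers measure 114 mm over their backs; the gripper's body (76 mm by 85 mm) begins 54 mm behind the grasp point. The pads swing forward as they close: fully open they stand 13 mm farther back than shut.
Start: joints at [-0.023, 0.332, -0.065, 1.46, 0.022, 1.35, -0.088], TCP at [0.625, 0, 0.256] pointing down, gripper open.
Joint ranges: [-2.6, 2.6], [-0.5, 2.12], [-1.47, 1.34], [0.16, 2.42], [-1.27, 4.41], [0.06, 2.06], [-2.6, 2.6]. Speed limits (rad/s): [2.22, 2.22, 2.79, 2.79, 3.14, 3.14, 3.14].

## Interface

Orientations are given as a unit quaternion [x, y, z, w].
In Python, from workcell import get_obs, optics, workorder, manip gives the robot as it stands.
- The arm moves only by the tool jog_arm, never from a script. Its argument "increments" is a list of rows, each a list of 7 numbers: the shift along the tool's x, y, z in m, then the turn, a rotation vector about the tool's x, y, z in rad, then the opening, from -1 (shut) to 1 (fully open). A call has 1 to 5 rows; each row is the pose to reach, as a shift and turn from the pose commanded when the call began, along the tool's axes at that moment; what a row does not reach only later rows make up. A row lasts 1/12 s, in which the tool goes at most 41.7 mm and 7.16 degrees, less where a joint would pass 70% of its speed; a pose out of reach is approached as far as the arm can. A call with a gripper value outside its range is refused whole. The fingers move at their own pace and stop on an object; "grip_force" is the grip in N (left out, the last holds). Time passes only in rows, so rows that repeat a pose let the fingers close. It gives the time, the measured TCP pose, the force, the opening and the grip force at its end, in the units of the state.
- get_obs(): the state, without advancing time (a new reading comes with each control period).
- optics.camera(name): name is "scene" or "side" or "wrist"; returns a dict with "color" (420x560x3 uint8, red, green, blue), "depth" (420x560 float32, m along the optical axis (not along the pixel's ray), 0 where there is no reading), "K" (3x3 intrinsics, pixels), "R" (3x3) and "t" (3): a world point X has camera coordinates R X + t. Camera axes: x right, y down, z forward; pixel columns grow to the right and rows downward; lengths in m; the calibration is good to about 2 mm. A picture is of the moment at which its call begins.
- workorder.hand_in(): hands the job in; it is judged then, once.
The state is a dict: "clock": time; "joint_pos": joint angles; "joint_velocities": joint speeds; "tau": joint torques, N m; "position": TCP position; "ee_rot": TCP orientation; "ft_force": force on the tool from outside, world axes, zero at the start; "torque": the same for the moment, N m; "grip_width": opening from 0.0 (shut) to 1.0 (fully open); "grasp_force": force on a finger pad.
Only numpy, scipy, OpenCV 4.12 (cv2) and the standard library are available. Lean on these libraries where they do the work, as an engineer would, in place of code of your own. Each camera call takes 0.05 s, during which the arm holds its last target. There are 200 camera calls.

## Task

Take the black battery pack out of its parking cradle and plug it fully home into the socket block on the sloping front of the charging dock, then let go of it. The socket block floats sideways on its rails, so feel for it. Do not knock or shift the small bottle and the pipette tip store that stand nearby.

Things in the scene. Friction and masses are not known exactly. Their poses are not given: they have to be found in the camera images.
- pack: Loose black battery pack, 96 mm high, standing prongs down in the cradle. Origin: centre of its underside (prong tips); z up, x its thickness, y its width. Prongs z 0-20 mm, 28 mm thick (x): a wide one, y -28 to +6 mm, and a narrow one, y +14 to +28 mm; tips taper 1.5 mm a side over 4 mm. Case 44 (x) x 64 (y) mm, z 20-60 mm; ribbed grip head 26 (x) x 54 (y) mm, z 60-96 mm.
- pack_grip (a point): Middle of the pack's grip head, on the pack's z axis 84 mm above the prong tips; grip the head here across its 26 mm (the pack's x). Axes as the pack's.
- cradle: Parking cradle, fixed grey plate 70 (x) x 100 (y) x 24 mm high with one pocket 34 x 62 mm, 12 mm deep, in which the pack's prongs stand loosely. Origin: centre of the underside, z up.
- dock: Charging dock, fixed white console 150 (x) x 200 (y) mm, 108 mm high at the rear and 30 mm at the front, with a sloping top that faces the robot. Origin: centre of its underside, z up, front towards -x.
- panel: Sloping aluminium face of the dock, 126 x 186 mm. Origin: centre of its surface; z is the outward normal, 30 degrees from vertical towards the robot; x points up the slope, y along the two rails (10 mm high) that guide the socket block. With the plug fully home, the pack's origin is at panel z = 6 mm, x = 0, its x, y, z axes along the panel's.
- rail_mid (a point): Middle of the rail travel, 26 mm out from the panel's origin along its normal: level with the socket block's top face. The grey socket block, 50 (x) x 100 (y) x 26 mm, has x = 0 here, but its y is not measured: it stands anywhere from -20 to +20 mm along y from this point, held by 15 N of friction, and must be found by touch or seen.
- rail_end (a point): The rail stop at the +y end, 73 mm from the middle. Holes in the socket block: 23 mm deep, 1 mm larger on each side than the prongs and laid out like them: a wide hole (30 x 36 mm) centred 11 mm to -y of the block's centre, a narrow one (30 x 16 mm) 21 mm to +y. The plug goes in one way round only; home, its case rests on the block.
- amber_bottle: Bystander: amber bottle, diameter 60, 162 mm high, standing firmly fixed behind the cradle; origin at the centre of its base.
- small_bottle: Bystander: small loose laboratory bottle with a cap, diameter 44, 77 mm high, standing in front of the dock; origin at the centre of its base.
- tip_store: Bystander: loose box for pipette tips with a lid, 106 (x) x 134 (y) x 126 mm high, to the left of the dock; origin at the centre of its base.
There are look-alikes about, which are no part of the job. Leave any red look-alike of the pack alone. What is shaped like the cradle but brown is not meant.

How it is judged:
On the way:
1. the pack is lifted clear of its cradle (height (world z) of pack above 0.04 m and contact force between pack and cradle below 0.1 N), for 0.2 s.
At the end, for the whole second after the job is handed in: The pack sits fully home in the socket block: its origin is between 2 and 8.5 mm above the panel along the panel's normal (home is 6 mm), within 5 mm of the panel's middle line in x and within 24 mm in y, its axis within 0.07 rad of the panel's normal, at rest (under 0.02 m/s) and released (z of pack in the frame of panel between 0.002 and 0.0085 m and x of pack in the frame of panel between -0.005 and 0.005 m and y of pack in the frame of panel between -0.024 and 0.024 m and angle between the z axis of pack and the z axis of panel, either way round below 0.07 rad and linear speed of pack below 0.02 m/s); the robot touches nothing.
It fails at once if the small bottle or the tip store is shifted more than 25 mm or tipped more than 0.3 rad (distance of any of small_bottle, tip_store from where it was at the start of the episode above 0.025 m or angle between any of small_bottle, tip_store's own z axis and vertical above 0.3 rad).
It also fails if it takes over 48 s, if anything falls off the work surface, if the arm or the gripper's body presses on something with over 40 N, if the wrist force passes 120 N, or if a joint passes its speed limit or range.

## Working session

There is one attempt and no reset: what is moved stays moved. The work goes in short steps, Python scripts to look and compute and a tool call to move; the robot and the scene stay as the last step left them, time stands still between calls to the robot, and variables do not carry over. Pictures are saved under pics/ and viewed, at most 11 in all, crops included, and the job is handed in when it is done.

Besides the shell and the picture viewer there is one more tool, called after "Call:" in YAML: its name, and indented under it one key for each argument. jog_arm: Moves the arm, as the interface text tells. Its arguments: {"type":"object","properties":{"increments":{"type":"array"},"grip_force":{"type":"number"}},"required":["increments"]}

```bash
mkdir -p pics; ls
python3 - <<'E'
from workcell import get_obs, optics, manip
import cv2,numpy as np
o=get_obs(); print(o['clock'],o['position'],o['ee_rot'],manip.tip_extent,o['ft_force'],o['grip_width'])
for n in ["scene","side"]:
    c=optics.camera(n); cv2.imwrite(f'pics/{n}0.png',c['color'][:,:,::-1]); np.savez(f'{n}0.npz',**c)
    print(n,c['K'].tolist(),(-c['R'].T@c['t']).tolist(), c['R'][2])
E
```

```text
pics
0.0 [ 6.24652491e-01 -2.18049237e-05  2.55488665e-01] [ 7.07094643e-01  7.07118531e-01 -5.43341805e-04 -5.03490110e-04] 0.025 [ 0.18970276 -0.33987252  0.12838759] 0.9967712898706667
scene [[389.7602032768152, 0.0, 283.6713771046914], [0.0, 389.7602032768152, 207.355103115132], [0.0, 0.0, 1.0]] [-0.09861672276246741, 0.6795482556247876, 0.8676901285315037] [ 0.55509186 -0.49848773 -0.66587012]
side [[495.20852518452364, 0.0, 274.68152811755493], [0.0, 495.20852518452364, 215.28192196504162], [0.0, 0.0, 1.0]] [-0.0135066722777481, 1.0050242375191696, 0.8663686915018486] [ 0.42013443 -0.68530763 -0.59484494]
```

View pics/scene0.png

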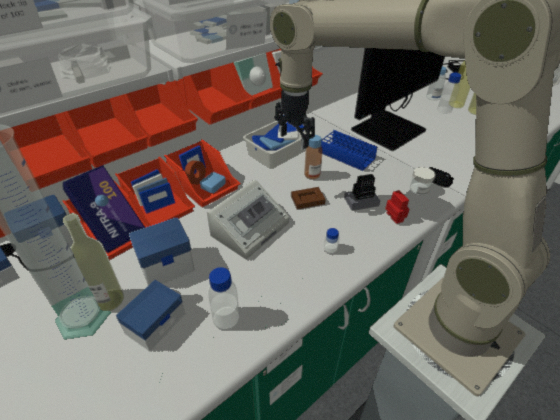

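View pics/side0.png

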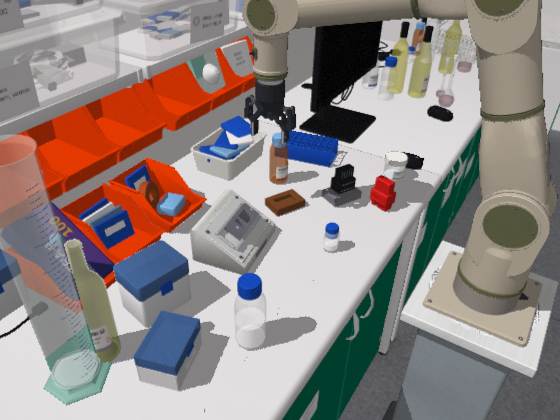

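The scene view shows the black pack in its grey cradle at about (363,188) and the dock at (248,218). The amber bottle is at (313,160), the small bottle at (332,241) and the tip store at (162,248). In the side view the pack is at (343,180) and the dock at (235,230). Next I'll enlarge the pack and dock and compute rough depth points.

```bash
cat > h.py <<'E'
import numpy as np,cv2
def pts(c):
    h,w=c['depth'].shape; u,v=np.meshgrid(np.arange(w),np.arange(h)); K=c['K'];z=c['depth']
    P=np.stack([(u-K[0,2])/K[0,0]*z,(v-K[1,2])/K[1,1]*z,z],-1)
    return (P-c['t'])@c['R']
def ray(c,u,v,zp):
    d=c['R'].T@np.linalg.solve(c['K'],[u,v,1.]); o=-c['R'].T@c['t']
    return o+d*(zp-o[2])/d[2]
E
python3 - <<'E'
import numpy as np,cv2
from h import *
ims=[]
for n,(x,y),(x2,y2) in [("scene",(200,170),(335,165)),("side",(190,185),(315,155))]:
    c=np.load(f'{n}0.npz'); P=pts(c); im=c['color'][:,:,::-1]
    ims.append(np.hstack([cv2.resize(im[y:y+90,x:x+100],(400,300),interpolation=2), cv2.resize(im[y2:y2+60,x2:x2+80],(400,300),interpolation=2)]))
    hsv=cv2.cvtColor(im.copy(),cv2.COLOR_BGR2HSV)
    m=(P[...,2]>0.005)&(P[...,2]<0.15)&(im.max(-1)<50)&(c['depth']>0)
    k,l,s,ce=cv2.connectedComponentsWithStats(m.astype(np.uint8))
    for i in range(1,k):
        if s[i,4]>60:
            Q=P[l==i]; print(n,s[i],ce[i].round(),np.median(Q,0).round(3),np.percentile(Q,2,axis=0).round(3),np.percentile(Q,98,axis=0).round(3))
cv2.imwrite('pics/zoom.png',np.vstack(ims))
E
```

```text
scene [448  62  12  10  72] [453.  67.] [ 0.882 -1.446  0.027] [ 0.85  -1.478  0.009] [ 0.931 -1.42   0.036]
scene [ 352  108   73   42 1585] [388. 129.] [ 0.704 -0.619  0.015] [ 0.604 -0.754  0.009] [ 0.805 -0.521  0.067]
scene [431 168  22  19 230] [442. 178.] [ 0.356 -0.487  0.029] [ 0.328 -0.513  0.007] [ 0.398 -0.468  0.04 ]
scene [352 175  23  26 459] [364. 188.] [ 0.468 -0.178  0.071] [ 0.447 -0.21   0.023] [ 0.499 -0.155  0.109]
scene [ 73 186  66  66 696] [101. 220.] [0.84  0.541 0.08 ] [0.783 0.467 0.027] [0.931 0.56  0.148]
side [378  50  14  10  71] [383.  55.] [ 0.856 -1.443  0.025] [ 0.833 -1.545  0.008] [ 0.889 -1.417  0.033]
side [ 300  103   76   40 1629] [338. 123.] [ 0.706 -0.615  0.014] [ 0.605 -0.753  0.007] [ 0.808 -0.517  0.054]
side [428 106  25  15 237] [440. 113.] [ 0.397 -0.919  0.024] [ 0.354 -0.947  0.007] [ 0.442 -0.899  0.037]
side [406 153  18  16 195] [414. 161.] [ 0.352 -0.485  0.026] [ 0.328 -0.516  0.005] [ 0.382 -0.469  0.038]
side [331 165  24  29 496] [343. 179.] [ 0.471 -0.172  0.07 ] [ 0.449 -0.206  0.035] [ 0.503 -0.152  0.108]
```

View pics/zoom.png

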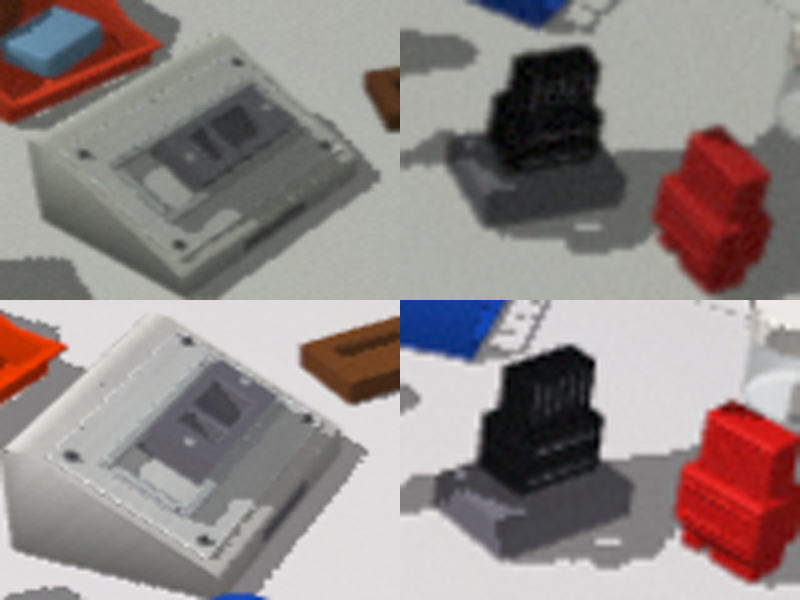

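The zoom shows the narrow hole on the left (+y) of the block and the wide hole to its right. The block stands towards the -y end of its rails. The pack's head, case and cradle are clearly visible. I'll take the wrist view now.

Run:
```python
from workcell import get_obs, optics, manip
import cv2,numpy as np
c=optics.camera("wrist"); cv2.imwrite('pics/w0.png',c['color'][:,:,::-1]); np.savez('w0.npz',**c)
print(c['K'],(-c['R'].T@c['t']),c['R'])
```

```text
[[322.79763517   0.         281.28982293]
 [  0.         322.79763517 206.62411956]
 [  0.           0.           1.        ]] [0.62629843 0.07770417 0.37280841] [[ 9.99999752e-01 -6.28273692e-04 -3.19299491e-04]
 [-5.01658646e-04 -9.52786579e-01  3.03640384e-01]
 [-4.94993535e-04 -3.03640149e-01 -9.52786658e-01]]
```

View pics/w0.png

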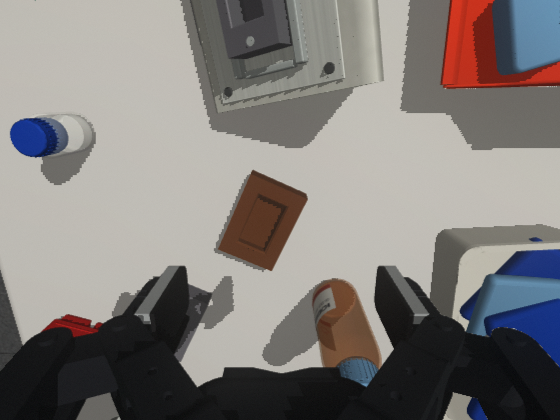

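The wrist view shows the dock's -y end at the top (panel screws at (228,92) and (329,68)), with the block near (255,25). The brown decoy is at (262,220), the small bottle at (50,137) and the cradle is partly hidden at (195,310). Next I'll fit the panel plane and the block from depth in two views.

Run:
```python
import numpy as np,cv2
from h import *
C={n:np.load(n+'0.npz') for n in("scene","side")}
def fit(Q):
    for _ in range(6):
        m=Q.mean(0); n=np.linalg.svd(Q-m,full_matrices=False)[2][2]; n*=np.sign(n[2]); d=abs((Q-m)@n); Q=Q[d<max(0.0025,np.percentile(d,0))] if (d<0.0025).sum()>100 else Q[d<np.median(d)]
    return m,n,len(Q)
box={"scene":(205,178,292,258),"side":(190,188,282,275)}
N=[]
for n,c in C.items():
    P=pts(c);x0,y0,x1,y1=box[n]; Q=P[y0:y1,x0:x1].reshape(-1,3)
    # normals by local cross-product
    gx=P[y0:y1,x0+2:x1+2]-P[y0:y1,x0-2:x1-2]; gy=P[y0+2:y1+2,x0:x1]-P[y0-2:y1-2,x0:x1]
    nn=np.cross(gy,gx).reshape(-1,3); nn/=np.linalg.norm(nn,axis=1)[:,None]+1e-9; nn*=np.sign(nn[:,2:])
    k=(abs(nn[:,2]-.866)<.06)&(Q[:,2]>.03)
    S=Q[k]; n0=np.median(nn[k],0); n0/=np.linalg.norm(n0)
    h=S@n0; hist,e=np.histogram(h,bins=np.arange(h.min(),h.max(),.002)); print(n,n0.round(3),np.c_[hist,e[:-1].round(3)].tolist())
    # dominant plane
    hc=e[hist.argmax()]+.001; T=S[abs(h-hc)<.006]
    for _ in range(5):
        m=T.mean(0); v=np.linalg.svd(T-m,full_matrices=False)[2][2]; v*=np.sign(v[2]); T=S[abs((S-m)@v)<.002]
    yaw=np.arctan2(-v[1],-v[0]); print('plane',m.round(4),v.round(4),'yaw',np.degrees(yaw).round(2),'tilt',np.degrees(np.arccos(v[2])).round(2),len(T))
    pad=S[abs((S-m)@v-.026)<.003]; print('block top pts',len(pad),pad.mean(0).round(3) if len(pad) else '', np.median((S[((S-m)@v>.02)]-m)@v))
    g=cv2.cvtColor(c['color'],cv2.COLOR_RGB2GRAY)[y0:y1,x0:x1]
```

```text
scene [-0.422 -0.081  0.903] [[1.0, -0.363], [0.0, -0.361], [0.0, -0.359], [0.0, -0.357], [1.0, -0.355], [2.0, -0.353], [0.0, -0.351], [1.0, -0.349], [0.0, -0.347], [1.0, -0.345], [1.0, -0.343], [4.0, -0.341], [1.0, -0.339], [1.0, -0.337], [1.0, -0.335], [0.0, -0.333], [0.0, -0.331], [0.0, -0.329], [0.0, -0.327], [1.0, -0.325], [0.0, -0.323], [0.0, -0.321], [0.0, -0.319], [0.0, -0.317], [0.0, -0.315], [1.0, -0.313], [0.0, -0.311], [2.0, -0.309], [2.0, -0.307], [5.0, -0.305], [9.0, -0.303], [2.0, -0.301], [3.0, -0.299], [3.0, -0.297], [0.0, -0.295], [0.0, -0.293], [0.0, -0.291], [0.0, -0.289], [0.0, -0.287], [0.0, -0.285], [0.0, -0.283], [0.0, -0.281], [0.0, -0.279], [0.0, -0.277], [0.0, -0.275], [0.0, -0.273], [0.0, -0.271], [0.0, -0.269], [0.0, -0.267], [0.0, -0.265], [0.0, -0.263], [0.0, -0.261], [0.0, -0.259], [0.0, -0.257], [0.0, -0.255], [0.0, -0.253], [0.0, -0.251], [0.0, -0.249], [0.0, -0.247], [0.0, -0.245], [0.0, -0.243], [0.0, -0.241], [0.0, -0.239], [0.0, -0.237], [0.0, -0.235], [0.0, -0.233], [0.0, -0.231], [0.0, -0.229], [0.0, -0.227], [0.0, -0.225], [0.0, -0.223], [0.0,
[... 13993 characters left out ...]
 [0.0, 0.654], [0.0, 0.656], [0.0, 0.658], [0.0, 0.66], [0.0, 0.662], [0.0, 0.664], [0.0, 0.666], [0.0, 0.668], [0.0, 0.67], [0.0, 0.672], [0.0, 0.674], [0.0, 0.676], [0.0, 0.678], [0.0, 0.68], [0.0, 0.682], [0.0, 0.684], [0.0, 0.686], [0.0, 0.688], [0.0, 0.69], [0.0, 0.692], [0.0, 0.694], [0.0, 0.696], [0.0, 0.698], [0.0, 0.7], [0.0, 0.702], [0.0, 0.704], [0.0, 0.706], [0.0, 0.708], [0.0, 0.71], [0.0, 0.712], [0.0, 0.714], [0.0, 0.716], [0.0, 0.718], [0.0, 0.72], [0.0, 0.722], [0.0, 0.724], [0.0, 0.726], [0.0, 0.728], [0.0, 0.73], [0.0, 0.732], [0.0, 0.734]]
plane [0.6323 0.2022 0.0877] [-0.4518 -0.079   0.8886] yaw 9.92 tilt 27.3 284
block top pts 80 [0.6   0.174 0.098] 0.02471675652468905
```

Call:
jog_arm:
  increments:
    - [0.03, -0.006, -0.022, 0, 0, 0, 1]
    - [0.06, -0.012, -0.045, 0, 0, 0, 1]
    - [0.09, -0.019, -0.067, 0, 0, 0, 1]
    - [0.12, -0.025, -0.09, 0, 0, 0, 1]
    - [0.12, -0.025, -0.09, 0, 0, 0, 1]

```text
clock: 0.57
position: [0.5991, 0.1281, 0.3512]
ee_rot: [0.704, 0.71, 0.004, 0.0]
ft_force: [0.2, 1.9, 0.4]
grip_width: 1.003
grasp_force: 0.0
```

Run:
```python
from workcell import get_obs, optics, manip
import cv2,numpy as np
from h import *
c=optics.camera("wrist"); cv2.imwrite('pics/w1.png',c['color'][:,:,::-1]); np.savez('w1.npz',**c)
print(get_obs()['position'],get_obs()['clock'])
```

```text
[0.59970597 0.1245221  0.34886961] 0.6167
```

View pics/w1.png

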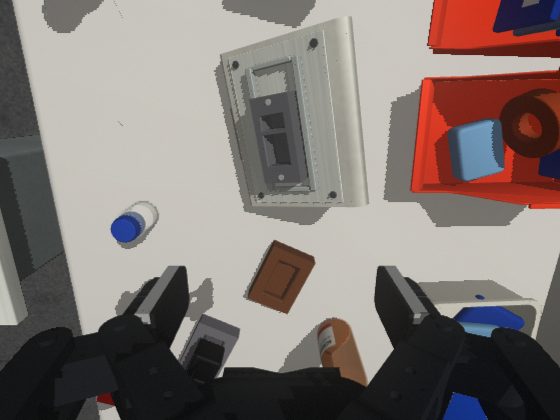

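The wrist view shows the whole dock: screws at about (235,65), (313,43), (261,195) and (333,195). The block spans about (250–307, 92–188), with the narrow hole at (270,118) and the wide hole at (276,150). Next I'll refine the panel frame and the hole positions.

```bash
cat > dock.py <<'E'
import numpy as np,cv2
from h import *
c=dict(np.load('w1.npz')); P=pts(c); im=c['color']; g=cv2.cvtColor(im,cv2.COLOR_RGB2GRAY)
def blob(u,v,r,th):
    w=g[v-r:v+r+1,u-r:u+r+1]; k,l,s,ce=cv2.connectedComponentsWithStats((w<th).astype(np.uint8))
    i=1+s[1:,4].argmax(); return ce[i]+[u-r,v-r],s[i,4]
# panel plane: light pixels inside screw quad, iterated plane fit
quad=np.array([[235,65],[313,43],[333,195],[261,195]])
m=np.zeros(g.shape,np.uint8); cv2.fillConvexPoly(m,quad,1); Q=P[(m>0)&(c['depth']>0)]
ring=np.concatenate([P[v-5:v+6,u-5:u+6].reshape(-1,3) for u,v in quad]); T=ring
for _ in range(8):
    ctr=T.mean(0); n=np.linalg.svd(T-ctr)[2][2] if len(T)<2000 else np.linalg.svd(T-ctr,full_matrices=False)[2][2]
    n*=np.sign(n[2]); A=np.r_[ring,Q]; T=A[abs((A-ctr)@n)<.0015]
yaw=np.arctan2(-n[1],-n[0]); print('n',n.round(4),'tilt',np.degrees(np.arccos(n[2])),'yaw',np.degrees(yaw),len(T))
def onplane(uv,h=0):
    d=c['R'].T@np.linalg.solve(c['K'],[uv[0],uv[1],1.]); o=-c['R'].T@c['t']; return o+d*(((ctr+n*h)-o)@n)/(d@n)
S=[]
for u,v in quad:
    b,a=blob(u,v,7,90); S.append(onplane(b)); print('screw',b.round(1),a,S[-1].round(4))
S=np.array(S); pc=S.mean(0)
# rail direction y from screws
ey=(S[0]+S[1]-S[2]-S[3]); ey/=np.linalg.norm(ey); ex=np.cross(ey,n)
print('side lens',[np.linalg.norm(S[i]-S[i-1]).round(4) for i in range(4)],'ey',ey.round(4),'yaw from ey',np.degrees(np.arctan2(-ey[0],ey[1])))
print('panel centre',pc.round(4))
E=np.stack([ex,ey,n]); L=(P-pc)@E.T
bt=(abs(L[...,2]-.026)<.004)&(m>0); q=L[bt]; print('block top z',np.median(q[:,2]),'x',np.percentile(q[:,0],[1,99]),'y',np.percentile(q[:,1],[1,99]),'mid',(np.percentile(q[:,:2],1,axis=0)+np.percentile(q[:,:2],99,axis=0))/2)
cv2.imwrite('/tmp/z.png',im)
np.savez('panel.npz',E=E,pc=pc)
E
python3 dock.py
```

```text
n [-0.6791 -0.1265  0.7231] tilt 43.691224126597355 yaw 10.550014729149957 1313
screw [235.   64.5] 40 [0.5438 0.2537 0.0307]
screw [313.3  42.8] 56 [0.6326 0.2647 0.1161]
screw [332.4 194.5] 33 [0.6604 0.1093 0.1149]
screw [260.6 194.8] 30 [0.5739 0.0849 0.0294]
side lens [np.float64(0.1714), np.float64(0.1237), np.float64(0.1579), np.float64(0.124)] ey [-0.1756  0.9844  0.0073] yaw from ey 10.113137809420424
panel centre [0.6027 0.1782 0.0728]
block top z 0.025220387234362953 x [-0.01785844  0.00865642] y [-0.05860959  0.03990644] mid [-0.00460101 -0.00935158]
```

Run:
```python
import numpy as np,cv2
from h import *
yaw=np.radians(10); n=np.array([-.5*np.cos(yaw),-.5*np.sin(yaw),np.sqrt(.75)]); ey=np.array([-np.sin(yaw),np.cos(yaw),0]); ex=np.cross(ey,n); E=np.stack([ex,ey,n])
for f,q in [('w1',[(235,65),(313,43),(333,195),(261,195)]),('side0',[(207,302//1),(0,0)])][:1]:
    c=dict(np.load(f+'.npz'));P=pts(c)
    for u,v in q:
        w=P[v-6:v+7,u-6:u+7].reshape(-1,3); print(u,v,np.median(w,0).round(4),'h',np.percentile(w@n,[10,50,90]).round(4))
    for u,v in [(280,60),(320,120),(245,100),(345,120),(235,140),(270,95),(285,180),(262,150),(296,140)]: print(u,v,P[v-1:v+2,u-1:u+2].reshape(-1,3).mean(0).round(4),(P[v,u]@n).round(4))
# screws in scene / side zoom coordinates (4x): scene off (200,170), 300/90
R=[('scene0',200,170,100/400,90/300,[(84,154),(237,62),(327,146),(179,244)]),('side0',190,185,100/400,90/300,[(71,156),(188,41),(308,119),(204,240)])]
uv={}
for f,x,y,sx,sy,q in R:
    c=dict(np.load(f+'.npz')); g=cv2.cvtColor(c['color'],cv2.COLOR_RGB2GRAY); l=[]
    for a,b in q:
        u,v=x+a*sx,y+b*sy; i,j=int(round(u)),int(round(v)); w=g[j-3:j+4,i-3:i+4].astype(float); wt=np.clip(np.median(w)-15-w,0,None); yy,xx=np.mgrid[j-3:j+4,i-3:i+4]
        l.append(((wt*xx).sum()/wt.sum(),(wt*yy).sum()/wt.sum()) if wt.sum()>0 else (u,v))
    uv[f]=np.array(l)
Pm=lambda f:(lambda c:c['K']@np.c_[c['R'],c['t']])(np.load(f+'.npz'))
uv['w1']=np.array([(235,64.5),(313.3,42.8),(332.4,194.5),(260.6,194.8)])
for a,b in [('w1','scene0'),('w1','side0')]:
    X=cv2.triangulatePoints(Pm(a),Pm(b),uv[a].T,uv[b].T); X=(X[:3]/X[3]).T; print(a,b,X.round(4).tolist(),X.mean(0).round(4),(X@n).round(4))
    print([np.linalg.norm(X[i]-X[i-1]).round(4) for i in range(4)])
```

```text
235 65 [0.5458 0.2514 0.0448] h [-0.2539 -0.2526 -0.25  ]
313 43 [0.634  0.2676 0.0976] h [-0.2535 -0.252  -0.2496]
333 195 [0.6639 0.1043 0.0978] h [-0.2535 -0.2523 -0.2502]
261 195 [0.5754 0.0891 0.0452] h [-0.2539 -0.2528 -0.2506]
280 60 [0.5999 0.2528 0.0836] -0.246
320 120 [0.6452 0.1901 0.0941] -0.252
245 100 [0.5567 0.2115 0.0455] -0.2528
345 120 [0.6711 0.1908 0.1054] -0.2556
235 140 [ 5.365e-01  1.577e-01 -4.000e-04] -0.2785
270 95 [0.5889 0.2165 0.0849] -0.2269
285 180 [0.6067 0.1212 0.0949] -0.2271
262 150 [0.5792 0.1547 0.0829] -0.2266
296 140 [0.6184 0.1686 0.1017] -0.2305
w1 scene0 [[0.5783, 0.2692, 0.1402], [0.5823, 0.215, 0.2157], [0.675, 0.0303, -0.0679], [0.5988, 0.1512, -0.033]] [0.6086 0.1664 0.0638] [-0.1867 -0.1186 -0.3938 -0.3366]
[np.float64(0.2106), np.float64(0.0931), np.float64(0.3509), np.float64(0.1471)]
w1 side0 [[0.5971, 0.2762, 0.1209], [0.5888, 0.2337, 0.2021], [0.6353, 0.0421, -0.012], [0.6153, 0.1096, -0.0826]] [0.6091 0.1654 0.0571] [-0.2133 -0.1352 -0.3269 -0.384 ]
[np.float64(0.2636), np.float64(0.092), np.float64(0.291), np.float64(0.0997)]
```

Run:
```python
import numpy as np,cv2
from h import *
yaw=np.radians(10); 
def frame(yaw):
    n=np.array([-.5*np.cos(yaw),-.5*np.sin(yaw),np.sqrt(.75)]); ey=np.array([-np.sin(yaw),np.cos(yaw),0]); return np.stack([np.cross(ey,n),ey,n])
E=frame(yaw)
R=[('scene0',200,170,.25,.3,[(179,244),(84,154),(237,62),(327,146)]),('side0',190,185,.25,.3,[(204,240),(71,156),(188,41),(308,119)])]
uv={'w1':np.array([(235,64.5),(313.3,42.8),(332.4,194.5),(260.6,194.8)])}
for f,x,y,sx,sy,q in R: uv[f]=np.array([(x+a*sx,y+b*sy) for a,b in q])
Pm=lambda f:(lambda c:c['K']@np.c_[c['R'],c['t']])(np.load(f+'.npz'))
for a,b in [('w1','scene0'),('w1','side0'),('scene0','side0')]:
    X=cv2.triangulatePoints(Pm(a),Pm(b),uv[a].T,uv[b].T); X=(X[:3]/X[3]).T; print(a,b,X.mean(0).round(4),(X@E[2]).round(4))
c=dict(np.load('w1.npz'));P=pts(c); o=-c['R'].T@c['t']
def cast(uv,h,E):
    d=c['R'].T@np.linalg.solve(c['K'],[uv[0],uv[1],1.]); return o+d*((h-o@E[2])/(d@E[2]))
S=np.array([cast(p,-.2525,E) for p in uv['w1']]); print(S.round(4),S.mean(0).round(4),[np.linalg.norm(S[i]-S[i-1]).round(4) for i in range(4)])
for v in (S[0]-S[3],S[1]-S[2]): print('yaw',np.degrees(np.arctan2(-v[0],v[1])))
pc=S.mean(0)
L=(P-pc)@E.T; m=(abs(L[...,2]-.026)<.004)&(abs(L[...,0])<.04)&(abs(L[...,1])<.09)
m=cv2.morphologyEx(m.astype(np.uint8),cv2.MORPH_OPEN,np.ones((2,2),np.uint8)); q=L[m>0]
cl=cv2.minAreaRect(q[:,:2].astype(np.float32)*1000); print('block',cl,'z',np.median(q[:,2]),np.percentile(q[:,:2],[1,99],axis=0).round(4))
# holes: dark inside block rect
g=cv2.cvtColor(c['color'],cv2.COLOR_RGB2GRAY); 
hole=(g<70)&(abs(L[...,0])<.022)&(abs(L[...,1]+.005)<.05)
k,l,s,ce=cv2.connectedComponentsWithStats(hole.astype(np.uint8))
for i in range(1,k):
    if s[i,4]>25:
        cn=cv2.findContours((l==i).astype(np.uint8),0,1)[0][0][:,0]; loc=np.array([(cast(p,pc@E[2]+.026,E)-pc)@E.T for p in cn]); print(s[i],'x',loc[:,0].min().round(4),loc[:,0].max().round(4),'y',loc[:,1].min().round(4),loc[:,1].max().round(4))
np.savez('panel.npz',E=E,pc=pc)
```

```text
w1 scene0 [0.6036 0.1763 0.0679] [-0.2521 -0.2521 -0.2545 -0.2559]
w1 side0 [0.6039 0.1775 0.0684] [-0.2529 -0.2529 -0.2538 -0.2547]
scene0 side0 [0.6074 0.172  0.0631] [-0.2592 -0.259  -0.2568 -0.2626]
[[0.5455 0.2522 0.0439]
 [0.6345 0.2681 0.0961]
 [0.6636 0.1042 0.0962]
 [0.5748 0.089  0.0442]] [0.6046 0.1784 0.0701] [np.float64(0.1658), np.float64(0.1044), np.float64(0.1665), np.float64(0.1041)]
yaw 10.159632160472075
yaw 10.067909429847829
block ((82.94767761230469, -19.567535400390625), (109.76573944091797, 224.63043212890625), 85.99512481689453) z 0.025623717843597797 [[-0.0227 -0.0666]
 [ 0.0267  0.0387]]
[260 112  25  17 289] x -0.0128 0.0173 y 0.003 0.0207
[263 132  29  34 544] x -0.0133 0.0177 y -0.0379 -0.0012
```

Run:
```python
import numpy as np,cv2
ims=[]
for f,(x,y) in [('scene0',(340,168)),('side0',(320,160))]:
    im=np.load(f+'.npz')['color'][y:y+50,x:x+50,::-1].astype(float); im=255*np.clip(im/120,0,1)**.6
    ims.append(cv2.resize(im.astype(np.uint8),(400,400),interpolation=0))
cv2.imwrite('pics/pk.png',np.hstack(ims))
```

```text
(no output)
```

View pics/pk.png

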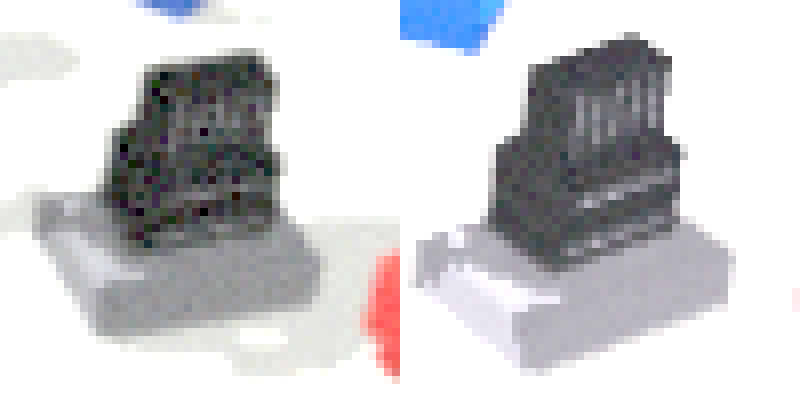

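Call:
jog_arm:
  increments:
    - [-0.035, -0.014, 0.005, 0, 0, 0, 1]
    - [-0.07, -0.029, 0.01, 0, 0, 0, 1]
    - [-0.105, -0.043, 0.016, 0, 0, 0, 1]
    - [-0.14, -0.058, 0.022, 0, 0, 0, 1]
    - [-0.175, -0.072, 0.028, 0, 0, 0, 1]

```text
clock: 1.03
position: [0.5266, -0.0576, 0.3172]
ee_rot: [0.708, 0.707, -0.0, -0.0]
ft_force: [0.6, -0.2, -0.6]
grip_width: 1.001
grasp_force: 0.0
```

Call:
jog_arm:
  increments:
    - [-0.035, -0.014, 0.005, 0, 0, 0, 1]
    - [-0.07, -0.029, 0.01, 0, 0, 0, 1]
    - [-0.105, -0.043, 0.016, 0, 0, 0, 1]
    - [-0.14, -0.058, 0.022, 0, 0, 0, 1]
    - [-0.14, -0.058, 0.022, 0, 0, 0, 1]

```text
clock: 1.45
position: [0.4653, -0.2034, 0.2947]
ee_rot: [0.711, 0.703, -0.002, -0.0]
ft_force: [-0.4, -0.4, 0.3]
grip_width: 1.001
grasp_force: 0.0
```

Run:
```python
from workcell import get_obs, optics, manip
import cv2,numpy as np
from h import *
c=optics.camera("wrist"); cv2.imwrite('pics/w2.png',c['color'][:,:,::-1]); np.savez('w2.npz',**c)
o=get_obs();print(o['position'],o['ee_rot'],o['clock'])
```

```text
[ 0.46727088 -0.19974274  0.29515241] [ 7.10122409e-01  7.04077413e-01 -9.25516974e-04 -5.51151405e-04] 1.5
```

View pics/w2.png

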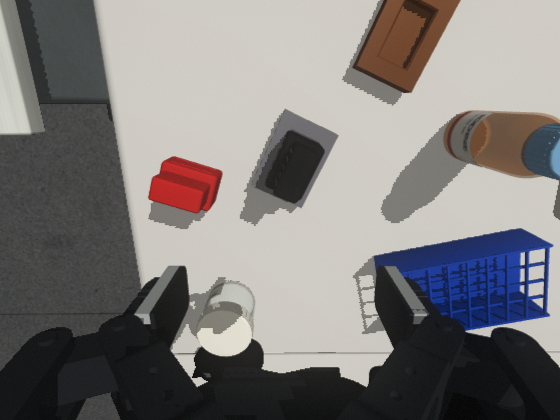

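The pack is at about (297,166) on its grey cradle, turned so its long axis leans right going up. The red look-alike is at (186,185), clear of it. Now I'll measure the pack's head.

Run:
```python
import numpy as np,cv2
from h import *
c=dict(np.load('w2.npz'));P=pts(c);im=c['color']
blk=(im.max(-1)<60); box=np.zeros_like(blk); box[105:225,245:350]=1
Z=P[...,2]; zz=Z[blk&box]; print('z hist',np.histogram(zz,bins=np.arange(.02,.125,.006)))
top=blk&box&(Z>.10)
def rect(m,h):
    cn=max(cv2.findContours(m.astype(np.uint8),0,1)[0],key=cv2.contourArea)[:,0]
    Q=np.array([ray(c,u,v,h)[:2] for u,v in cn])*1000; return cv2.minAreaRect(Q.astype(np.float32))
h=np.median(Z[top]); print('top z',h,top.sum(),rect(top,h))
rim=(~blk)&box&(abs(Z-.024)<.004); q=rim|((blk&box)); print('cradle z',np.median(Z[rim]),rim.sum()); 
k,l,s,ce=cv2.connectedComponentsWithStats(rim.astype(np.uint8)); i=1+s[1:,4].argmax()
hull=cv2.convexHull(np.argwhere(l==i)[:,::-1].astype(np.int32))[:,0]; Q=np.array([ray(c,u,v,.024)[:2] for u,v in hull])*1000; print('cradle',cv2.minAreaRect(Q.astype(np.float32)))
# second view check of top: side + scene, black points high
for f in('scene0','side0'):
    d=dict(np.load(f+'.npz'));S=pts(d); b=(d['color'].max(-1)<70)&(S[...,2]>.102)&(S[...,2]<.118)&(abs(S[...,0]-.48)<.06)&(abs(S[...,1]+.18)<.06); print(f,b.sum(),np.median(S[b],0).round(4),((S[b].min(0)+S[b].max(0))/2).round(4))
```

```text
z hist (array([  31,    0,    4,   31,   24,   16,   26,   64,  776,   36,   34,
         32,   40,   50, 1455,    0,    0]), array([0.02 , 0.026, 0.032, 0.038, 0.044, 0.05 , 0.056, 0.062, 0.068,
       0.074, 0.08 , 0.086, 0.092, 0.098, 0.104, 0.11 , 0.116, 0.122]))
top z 0.10736444635771898 1503 ((480.0152893066406, -190.54454040527344), (53.788726806640625, 26.375335693359375), 64.42387390136719)
cradle z 0.02352977975519505 2113
cradle ((480.9525146484375, -191.58697509765625), (99.90191650390625, 69.94004821777344), 64.18675231933594)
scene0 91 [ 0.4741 -0.1888  0.1069] [ 0.475  -0.1911  0.1067]
side0 91 [ 0.4769 -0.1836  0.106 ] [ 0.477  -0.1872  0.106 ]
```

Call:
jog_arm:
  increments:
    - [0.002, 0.003, 0.03, 0, 0, 0.112, 1]
    - [0.004, 0.006, 0.06, 0, 0, 0.224, 1]
    - [0.007, 0.01, 0.09, 0, 0, 0.336, 1]
    - [0.009, 0.013, 0.125, 0, 0, 0.447, 1]
    - [0.009, 0.013, 0.125, 0, 0, 0.447, 1]

```text
clock: 1.92
position: [0.4801, -0.1839, 0.1649]
ee_rot: [0.847, 0.531, -0.003, -0.004]
ft_force: [-1.2, -0.4, -0.6]
grip_width: 1.003
grasp_force: 0.0
```

Call:
jog_arm:
  increments:
    - [0, 0, 0, 0, 0, 0, 1]
    - [0, 0, 0, 0, 0, 0, 1]

```text
clock: 2.08
position: [0.4837, -0.1862, 0.173]
ee_rot: [0.845, 0.534, 0.0, 0.001]
ft_force: [-0.4, -0.3, 0.9]
grip_width: 0.996
grasp_force: 0.0
```

```bash
cat >> h.py <<'E'
from scipy.spatial.transform import Rotation as Ro
def delta(p,T,pt,yawtool=None,Rt=None):
    R=Ro.from_quat(T).as_matrix(); s=R.T@(np.array(pt)-p); r=None if Rt is None else Ro.from_matrix(R.T@Rt).as_rotvec()
    return s.round(4),r
E
python3 - <<'E'
from workcell import get_obs
from h import *
o=get_obs(); R=Ro.from_quat(o['ee_rot']).as_matrix(); print(o['clock'],o['position'],np.degrees(np.arctan2(R[1,0],R[0,0])),R[:,2].round(4))
a=np.radians(64.4); x=np.array([np.cos(a),np.sin(a),0]);z=np.array([0,0,-1.]); Rt=np.stack([x,np.cross(z,x),z],1)
print(delta(o['position'],o['ee_rot'],[.480,-.1905,.105],Rt=Rt))
E
```

```text
2.0833 [ 0.48366144 -0.18619102  0.17296035] 64.60883303133386 [ 1.3e-03 -4.0e-04 -1.0e+00]
(array([-0.0055, -0.0016,  0.068 ]), array([ 0.00136848, -0.00020687,  0.00364468]))
```

Call:
jog_arm:
  increments:
    - [-0.003, -0.001, 0.02, 0, 0, 0, 1]
    - [-0.005, -0.0015, 0.045, 0, 0, 0, 1]
    - [-0.005, -0.0015, 0.065, 0, 0, 0, 1]
    - [-0.005, -0.0015, 0.068, 0, 0, 0, 1]
    - [-0.005, -0.0015, 0.068, 0, 0, 0, 1]

```text
clock: 2.5
position: [0.4799, -0.1901, 0.1044]
ee_rot: [0.846, 0.533, 0.0, 0.0]
ft_force: [0.3, 0.6, 0.9]
grip_width: 1.003
grasp_force: 0.0
```

Call:
jog_arm:
  increments:
    - [0, 0, 0, 0, 0, 0, 1]
    - [0, 0, 0, 0, 0, 0, 1]
    - [0, 0, 0, 0, 0, 0, 1]

```text
clock: 2.75
position: [0.4805, -0.1901, 0.105]
ee_rot: [0.846, 0.533, 0.001, 0.001]
ft_force: [0.1, -0.2, 0.1]
grip_width: 1.003
grasp_force: 0.0
```

On target. I'll close firmly, since the ribbed head must resist turning, and then lift.

Call:
jog_arm:
  increments:
    - [0, 0, 0, 0, 0, 0, -1]
    - [0, 0, 0, 0, 0, 0, -1]
    - [0, 0, 0, 0, 0, 0, -1]
    - [0, 0, 0, 0, 0, 0, -1]
    - [0, 0, 0, 0, 0, 0, -1]
  grip_force: 100

```text
clock: 3.17
position: [0.4795, -0.1898, 0.1033]
ee_rot: [0.846, 0.533, 0.0, -0.0]
ft_force: [-3.0, 1.5, 16.4]
grip_width: 0.299
grasp_force: 16.6
```

Call:
jog_arm:
  increments:
    - [0, 0, 0, 0, 0, 0, -1]
    - [0, 0, 0, 0, 0, 0, -1]
    - [0, 0, 0, 0, 0, 0, -1]
    - [0, 0, 0, 0, 0, 0, -1]
    - [0, 0, 0, 0, 0, 0, -1]

```text
clock: 3.58
position: [0.4798, -0.1899, 0.1036]
ee_rot: [0.846, 0.533, 0.0, 0.0]
ft_force: [-0.8, 0.5, 4.5]
grip_width: 0.286
grasp_force: 99.0
```

Call:
jog_arm:
  increments:
    - [0, 0, -0.01, 0, 0, 0, -1]
    - [0, 0, -0.03, 0, 0, 0, -1]
    - [0, 0, -0.06, 0, 0, 0, -1]
    - [0, 0, -0.09, 0, 0, 0, -1]
    - [0, 0, -0.12, 0, 0, 0, -1]

```text
clock: 4.0
position: [0.4786, -0.1897, 0.2244]
ee_rot: [0.846, 0.533, -0.001, -0.001]
ft_force: [0.9, -0.2, -4.1]
grip_width: 0.293
grasp_force: 98.6
```

Call:
jog_arm:
  increments:
    - [0, 0, -0.01, 0, 0, 0, -1]
    - [0, 0, -0.01, 0, 0, 0, -1]
    - [0, 0, -0.01, 0, 0, 0, -1]
    - [0, 0, -0.01, 0, 0, 0, -1]

```text
clock: 4.33
position: [0.4785, -0.1895, 0.2312]
ee_rot: [0.846, 0.533, -0.001, -0.001]
ft_force: [0.7, 0.3, -3.8]
grip_width: 0.288
grasp_force: 99.0
```

Run:
```python
from workcell import get_obs, optics
import cv2,numpy as np
from h import *
o=get_obs(); ims=[]
for n in("scene","side"):
    c=optics.camera(n); np.savez(n+'1.npz',**c); p=c['K']@(c['R']@(o['position']-[0,0,.06])+c['t']); u,v=(p[:2]/p[2]).astype(int)
    w=c['color'][max(v-40,0):v+40,u-40:u+40,::-1].astype(float); w=255*np.clip(w/150,0,1)**.6; ims.append(cv2.resize(w.astype(np.uint8),(400,400),interpolation=2)); print(n,u,v)
cv2.imwrite('pics/lift.png',np.hstack(ims)); print(o['position'])
```

```text
scene 368 160
side 346 148
[ 0.47848802 -0.18950845  0.23118847]
```

View pics/lift.png

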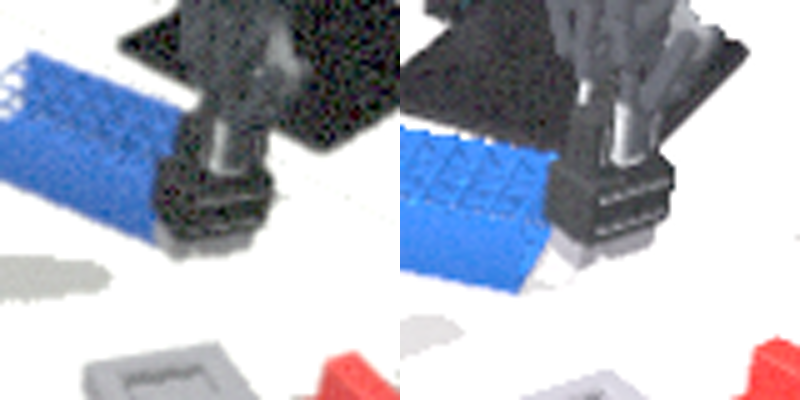

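The pack is held and clear of its cradle. Its prongs are grey, and in the side view there seems to be a notch at about (597,255), just right of the +y end. I'll enlarge that to settle which prong is the narrow one.

Run:
```python
import cv2,numpy as np
ims=[]
for n,(x,y) in [("scene",(355,160)),("side",(330,148))]:
    w=np.load(n+'1.npz')['color'][y:y+35,x:x+35,::-1].astype(float); w=255*np.clip(w/220,0,1); ims.append(cv2.resize(w.astype(np.uint8),(400,400),interpolation=0))
cv2.imwrite('pics/lift2.png',np.hstack(ims))
```

```text
(no output)
```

View pics/lift2.png

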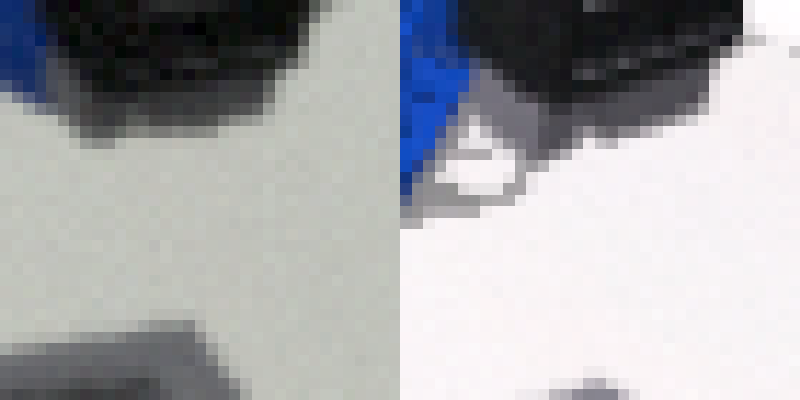

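The narrow prong is at the left, the +y end, with the gap at about (590,130) in the side panel. So the pack is the right way round, with tool x along pack y and tool y along pack x. Now I'll compute the move to the pre-insert pose.

```bash
cat > tgt.py <<'E'
from workcell import get_obs
from h import *
import sys
pc=np.array([.6046,.1784,.0701]); y=np.radians(10.1)
n=np.array([-.5*np.cos(y),-.5*np.sin(y),np.sqrt(.75)]); ey=np.array([-np.sin(y),np.cos(y),0]); E=np.stack([np.cross(ey,n),ey,n]); Rt=np.stack([E[1],E[0],-n],1)
T=.0916
o=get_obs(); R=Ro.from_quat(o['ee_rot']).as_matrix()
loc=E@(o['position']+R@[0,0,T]-pc); print('t',o['clock'],'pack in panel mm',(loc*1000).round(2),'rot err',Ro.from_matrix(R.T@Rt).as_rotvec().round(4),'F panel',(E@o['ft_force']).round(1),'M',(E@o['torque']).round(2))
if len(sys.argv)>1:
    g=np.array([float(a) for a in sys.argv[1:4]])/1000; p=pc+E.T@g-Rt@[0,0,T]; print('TCP',p.round(4),'shift tool',(R.T@(p-o['position'])).round(4))
E
python3 tgt.py 2 -9 60
```

```text
t 4.4333 pack in panel mm [-128.7  -340.04  154.73] rot err [-0.5097  0.1628 -0.6089] F panel [-1.8 -0.2 -2.7] M [ 0.03 -0.04  0.  ]
TCP [0.5333 0.1566 0.2024] shift tool [ 0.3357 -0.1002  0.0291]
```

Call:
jog_arm:
  increments:
    - [0.034, -0.01, -0.004, -0.051, 0.016, -0.061, -1]
    - [0.068, -0.02, -0.006, -0.102, 0.033, -0.122, -1]
    - [0.102, -0.03, -0.006, -0.153, 0.049, -0.183, -1]
    - [0.136, -0.04, -0.003, -0.204, 0.065, -0.244, -1]
    - [0.17, -0.05, 0, -0.255, 0.081, -0.305, -1]

```text
clock: 4.85
position: [0.5074, -0.0132, 0.2323]
ee_rot: [0.747, 0.651, 0.102, 0.086]
ft_force: [0.6, -0.3, -3.4]
grip_width: 0.283
grasp_force: 99.5
```

```bash
python3 tgt.py 2 -9 60
```

```text
t 4.85 pack in panel mm [ -54.36 -175.4   116.66] rot err [-0.2506  0.0813 -0.3005] F panel [-1.2 -0.4 -3.2] M [ 0.06  0.48 -0.07]
TCP [0.5333 0.1566 0.2024] shift tool [ 0.1703 -0.0064  0.0364]
```

Call:
jog_arm:
  increments:
    - [0.034, -0.002, 0.004, -0.05, 0.016, -0.06, -1]
    - [0.068, -0.003, 0.01, -0.1, 0.033, -0.12, -1]
    - [0.102, -0.005, 0.018, -0.15, 0.049, -0.18, -1]
    - [0.136, -0.006, 0.027, -0.2, 0.065, -0.24, -1]
    - [0.168, -0.006, 0.036, -0.251, 0.081, -0.301, -1]

```text
clock: 5.27
position: [0.5331, 0.1545, 0.2024]
ee_rot: [0.62, 0.741, 0.198, 0.166]
ft_force: [0.9, -0.5, -3.0]
grip_width: 0.287
grasp_force: 99.6
```

Call:
jog_arm:
  increments:
    - [0, 0, 0, 0, 0, 0, -1]
    - [0, 0, 0, 0, 0, 0, -1]
    - [0, 0, 0, 0, 0, 0, -1]
    - [0, 0, 0, 0, 0, 0, -1]

```text
clock: 5.6
position: [0.5342, 0.1511, 0.2034]
ee_rot: [0.622, 0.739, 0.197, 0.166]
ft_force: [0.8, -0.0, -3.3]
grip_width: 0.288
grasp_force: 99.7
```

```bash
python3 tgt.py 2 -9 30
python3 - <<'E'
from workcell import optics
import cv2,numpy as np
ims=[]
for n,(x,y) in [("scene",(200,150)),("side",(190,160))]:
    c=optics.camera(n); np.savez(n+'2.npz',**c); ims.append(cv2.resize(c['color'][y:y+100,x:x+100,::-1],(400,400),interpolation=2))
cv2.imwrite('pics/pre.png',np.hstack(ims))
E
```

```text
t 5.6 pack in panel mm [  2.35 -14.75  60.89] rot err [-0.002   0.0027 -0.0041] F panel [-1.  -0.2 -3.2] M [-0.03  0.89 -0.01]
TCP [0.548  0.1592 0.1764] shift tool [ 0.0056 -0.0005  0.0309]
```

View pics/pre.png

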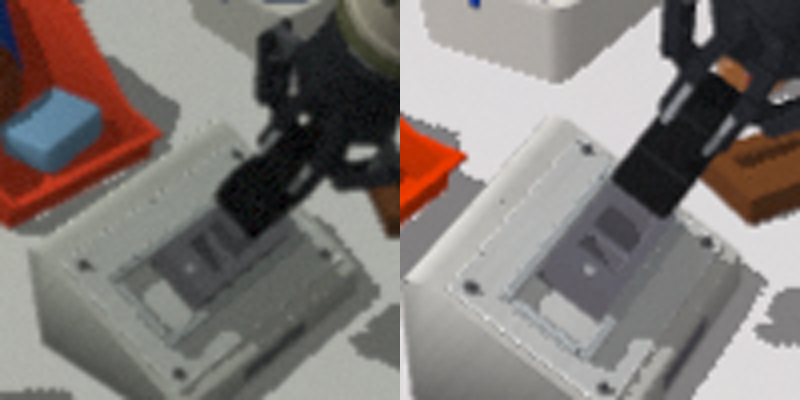

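The pack is tilted square to the panel, about 35 mm above the block, and the dock is unmoved. The holes lie just to the left of and below the pack in the picture. I'll correct y and go down to just above the block.

Call:
jog_arm:
  increments:
    - [0.004, 0, 0.008, 0, 0, 0, -1]
    - [0.0055, 0, 0.018, 0, 0, -0.002, -1]
    - [0.0055, -0.0005, 0.027, 0, 0.002, -0.004, -1]
    - [0.0055, -0.0005, 0.03, 0, 0.002, -0.004, -1]
    - [0.0055, -0.0005, 0.03, 0, 0.002, -0.004, -1]

```text
clock: 6.12
position: [0.5474, 0.1597, 0.1761]
ee_rot: [0.62, 0.741, 0.197, 0.165]
ft_force: [-0.2, 0.2, -4.0]
grip_width: 0.284
grasp_force: 99.7
```

Call:
jog_arm:
  increments:
    - [0, 0, 0, 0, 0, 0, -1]
    - [0, 0, 0, 0, 0, 0, -1]

```text
clock: 6.28
position: [0.5477, 0.1602, 0.1779]
ee_rot: [0.62, 0.741, 0.198, 0.166]
ft_force: [-0.7, 0.2, -3.5]
grip_width: 0.289
grasp_force: 99.7
```

```bash
python3 tgt.py 2 -9 24
```

```text
t 6.2833 pack in panel mm [ 2.58 -7.89 31.32] rot err [-0.0004 -0.0003  0.0015] F panel [-2.3  0.3 -2.7] M [-0.03  0.91 -0.02]
TCP [0.551  0.1597 0.1712] shift tool [-0.0011 -0.0006  0.0073]
```

Call:
jog_arm:
  increments:
    - [-0.001, -0.0005, 0.002, 0, 0, 0, -1]
    - [-0.001, -0.0005, 0.004, 0, 0, 0, -1]
    - [-0.001, -0.0005, 0.006, 0, 0, 0, -1]
    - [-0.001, -0.0005, 0.0075, 0, 0, 0, -1]
    - [-0.001, -0.0005, 0.0075, 0, 0, 0, -1]

```text
clock: 6.7
position: [0.5506, 0.1602, 0.1703]
ee_rot: [0.62, 0.741, 0.198, 0.166]
ft_force: [-2.3, 0.3, -4.0]
grip_width: 0.282
grasp_force: 100.2
```

```bash
python3 tgt.py 2 -9 20
```

```text
t 6.7 pack in panel mm [ 1.14 -8.44 23.36] rot err [-0.0018 -0.0006  0.002 ] F panel [-3.9  0.7 -2.3] M [ 0.28  1.53 -0.06]
TCP [0.5529 0.1601 0.1677] shift tool [-0.0005  0.0007  0.0034]
```

Call:
jog_arm:
  increments:
    - [0, 0, 0.0015, 0, 0, 0, -1]
    - [0, 0, 0.003, 0, 0, 0, -1]
    - [0, 0, 0.0045, 0, 0, 0, -1]
    - [0, 0, 0.006, 0, 0, 0, -1]

```text
clock: 7.03
position: [0.5534, 0.1608, 0.165]
ee_rot: [0.62, 0.741, 0.198, 0.166]
ft_force: [-4.8, 1.9, -3.1]
grip_width: 0.288
grasp_force: 100.1
```

```bash
python3 tgt.py 1 -9 12
```

```text
t 7.0333 pack in panel mm [ 0.95 -8.33 17.31] rot err [-0.002  -0.0007  0.002 ] F panel [-5.3  2.7 -0.5] M [ 0.74  2.06 -0.15]
TCP [0.556  0.1606 0.1603] shift tool [-0.0006 -0.0001  0.0053]
```

It's in the holes (tip at 17 mm, forces small). I'll continue with a slight shift down the slope.

Call:
jog_arm:
  increments:
    - [0.0005, -0.0005, 0.002, 0, 0, 0, -1]
    - [0.0005, -0.0008, 0.004, 0, 0, 0, -1]
    - [0.0005, -0.0008, 0.006, 0, 0, 0, -1]
    - [0.0005, -0.0008, 0.0075, 0, 0, 0, -1]

```text
clock: 7.37
position: [0.5569, 0.1615, 0.1585]
ee_rot: [0.62, 0.741, 0.198, 0.166]
ft_force: [-3.6, 1.2, -2.7]
grip_width: 0.29
grasp_force: 99.9
```

```bash
python3 tgt.py 1 -9 6
```

```text
t 7.3667 pack in panel mm [ 0.88 -8.24  9.88] rot err [-0.0009 -0.0004  0.0017] F panel [-4.3  1.8 -0.6] M [ 0.37  1.72 -0.05]
TCP [0.559  0.1611 0.1551] shift tool [-0.0007  0.      0.0039]
```

Call:
jog_arm:
  increments:
    - [0, -0.0003, 0.0015, 0, 0, 0, -1]
    - [0, -0.0003, 0.003, 0, 0, 0, -1]
    - [0, -0.0003, 0.0045, 0, 0, 0, -1]
    - [0, -0.0003, 0.006, 0, 0, 0, -1]

```text
clock: 7.7
position: [0.5587, 0.162, 0.1558]
ee_rot: [0.62, 0.741, 0.197, 0.167]
ft_force: [-75.7, -16.2, 73.4]
grip_width: 0.288
grasp_force: 114.0
```

```bash
python3 tgt.py 1 -9 6
```

```text
t 7.7 pack in panel mm [ 1.11 -8.26  6.66] rot err [-0.001   0.0015  0.0021] F panel [-30.3  -2.7 102.3] M [-0.54  7.68 -0.15]
TCP [0.559  0.1611 0.1551] shift tool [-0.0009 -0.0002  0.0007]
```

The case is seated at 6.7 mm with a stiff 100 N reaction, so I'll relieve the load and release.

Call:
jog_arm:
  increments:
    - [0, 0.0003, -0.0015, 0, 0, 0, -1]
    - [0, 0.0003, -0.002, 0, 0, 0, -1]

```text
clock: 7.87
position: [0.5582, 0.1618, 0.1561]
ee_rot: [0.62, 0.741, 0.198, 0.166]
ft_force: [-15.5, -0.7, 7.8]
grip_width: 0.285
grasp_force: 102.3
```

```bash
python3 tgt.py
```

```text
t 7.8667 pack in panel mm [ 0.85 -8.22  7.13] rot err [-0.0009  0.0002  0.002 ] F panel [-9.4  2.1 14.4] M [ 0.25  2.67 -0.11]
```

Call:
jog_arm:
  increments:
    - [0, 0, 0, 0, 0, 0, 1]
    - [0, 0, 0, 0, 0, 0, 1]
    - [0, 0, 0, 0, 0, 0, 1]
    - [0, 0, 0, 0, 0, 0, 1]
    - [0, 0, 0, 0, 0, 0, 1]

```text
clock: 8.28
position: [0.5593, 0.1618, 0.1556]
ee_rot: [0.62, 0.741, 0.198, 0.166]
ft_force: [0.5, -0.5, 0.4]
grip_width: 0.972
grasp_force: 0.0
```

Call:
jog_arm:
  increments:
    - [0, 0, 0, 0, 0, 0, 1]
    - [0, 0, -0.015, 0, 0, 0, 1]
    - [0, 0, -0.045, 0, 0, 0, 1]
    - [0, 0, -0.08, 0, 0, 0, 1]
    - [0, 0, -0.1, 0, 0, 0, 1]

```text
clock: 8.7
position: [0.5092, 0.1533, 0.2447]
ee_rot: [0.619, 0.741, 0.199, 0.166]
ft_force: [1.0, 0.8, 0.3]
grip_width: 0.998
grasp_force: 0.0
```

Call:
jog_arm:
  increments:
    - [0, 0, 0, 0, 0, 0, 1]
    - [0, 0, 0, 0, 0, 0, 1]
    - [0, 0, 0, 0, 0, 0, 1]

```text
clock: 8.95
position: [0.5097, 0.1529, 0.2412]
ee_rot: [0.62, 0.741, 0.198, 0.166]
ft_force: [0.9, 0.7, -1.3]
grip_width: 1.005
grasp_force: 0.0
```

Run:
```python
from workcell import optics,get_obs
import cv2,numpy as np
from h import *
pc=np.array([.6046,.1784,.0701]); y=np.radians(10.1)
n=np.array([-.5*np.cos(y),-.5*np.sin(y),np.sqrt(.75)]); ey=np.array([-np.sin(y),np.cos(y),0]); E=np.stack([np.cross(ey,n),ey,n])
ims=[]
for nm,(x,yy) in [("side",(190,160)),("wrist",None or (0,0))]:
    c=optics.camera(nm); L=(pts(c)-pc)@E.T; b=(c['color'].max(-1)<60)&(abs(L[...,0])<.03)&(abs(L[...,1])<.06)&(L[...,2]>.085)&(L[...,2]<.12)
    print(nm,b.sum(),np.median(L[b],0).round(4) if b.any() else '',np.percentile(L[b][:,2],[50,90]) if b.any() else '')
    w=c['color'][yy:yy+100,x:x+100] if nm=="side" else c['color']
    ims.append(cv2.resize(w[:,:,::-1],(400,400 if nm=="side" else 300),interpolation=2))
ims[1]=cv2.copyMakeBorder(ims[1],0,100,0,0,0); cv2.imwrite('pics/end.png',np.hstack(ims)); print(get_obs()['ft_force'],get_obs()['position'])
```

```text
side 182 [-0.0008  0.0048  0.1011] [0.10112591 0.1037202 ]
wrist 2746 [-0.0002 -0.0063  0.1019] [0.10187669 0.10276133]
[-0.34700464 -0.92174106 -0.80182572] [0.50954918 0.15280997 0.24048983]
```

View pics/end.png

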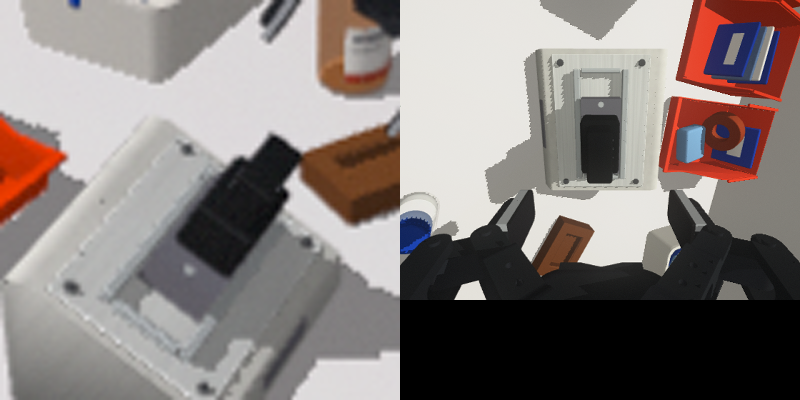

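The pack stands fully seated on the block: its top is 101.9 mm above the panel, against 102 mm at home. It is released and the gripper is clear. I'm handing in.

```bash
python3 -c "
from workcell import workorder
print(workorder.hand_in())"
```

```text
the job is handed in; nothing more can be done
None
```

The pack is plugged fully home and released: its top measures 101.9 mm above the panel (102 mm at home), the gripper is clear, and the job was handed in at about 9 s of the 48 s; the judge gave no verdict.

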